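# Clamp a battery cell in the compression frame

## Task

Stand the loose battery cell upright in the bay of the compression frame, between the pressure plate and the spring-backed stop. Then wind the handwheel clockwise by its upright handle until the plate has closed on the cell and the handle pushes back firmly, at about 17 N (it runs at about 11 N before it bites); do not force it tighter, and let go with the cell left clamped. Leave the other things on the bench alone.

Things in the scene. Friction and masses are not known exactly. Their poses are not given: they have to be found in the camera images.
- cell_mid (a point): centre (half-way up) of the loose bare-aluminium battery cell, a slab 27 mm thick (its x), 120 mm long (its y), 91 mm tall (its z), 0.3 to 0.8 kg, with two flat 3 mm terminal pads on top; it starts standing upright on the bench, left of the frame
- bay (a point): centre of the frame's bay, on its floor, 12 mm above the bench. x: clamping direction, from the wheel end to the stop; y: along the bay (the cell's long side goes along y, thickness along x); z up. Face of the stop at rest: x = +16 to +32 mm, different each time, not measured. Two guide lips 22 mm high, inner faces at y = -66 and +66 mm, leave a straight cell 6 mm at each end
- frame: compression frame, an aluminium base plate 360 x 190 mm and 12 mm thick fixed to the bench, long side roughly across it; origin under the bay's centre, axes as the bay's. The spring-backed steel stop at the +x end is 100 mm wide and reaches 55 mm above the bay floor. Two loose sockets up to 30 mm high stand on the base at about x = -80, y = -55 and +55 mm
- plate_mid (a point): middle of the pressure plate's face that meets the cell, 27 mm above the bay floor; a steel plate 100 mm wide, 12 mm thick, top 55 mm above the bay floor; axes as the bay's. At wheel angle 0 it is at x = -30 mm in the bay and it moves 8 mm towards the stop per radian wound
- hub (a point): centre of the handwheel (aluminium disc with a dark rim, 144 mm across, on a grey gear housing), 80 mm above the bench, 165 mm from the bay centre along its -x; axes as the bay's. The wheel turns about the vertical through this point. Top of the disc 76 mm, of the hub cap 84 mm above the bench
- handle (a point): centre of the black upright handle on the handwheel: a free-spinning round grip 20 mm in diameter, 45 mm tall (77 to 122 mm above the bench), 55 mm from the wheel's axis. Gripped from above it can be carried round the circle without turning the gripper. Its own x and y axes mean nothing
- wheel (a joint): handwheel angle, rad: at 0 the handle lies from the hub along the frame's +y; grows clockwise seen from above; starts at 0 to 0.8, limit 5.75. Braked, it stays where left: running takes 0.6 N m (11 N along the handle's path; a force read at a stop may be 1 to 3 N lower). Once the cell is nipped, the spring adds some 15 N at the handle per radian. Firm is about 17 N; over 20 N is too tight
Things that resemble listed ones, but are neither listed nor needed, are in the scene too. Leave any brown or pink look-alike of the part that bears cell_mid alone.

How it is judged:
By the outcome, as a careful person would: the job done as asked, in the order asked, and still so for the second after the job is handed in, with the robot touching nothing.
It also fails if it takes over 72 s, if anything falls off the work surface, if the arm or the gripper's body presses on something with over 40 N, if the wrist force passes 120 N, or if a joint passes its speed limit or range.

## Robot

A 6-joint arm with a two-finger parallel gripper is mounted at the origin on the work surface. World frame = base frame: x ahead of the robot, y to its left, z up, the work surface at z = 0. Lengths are in m, angles in rad, forces in N, time in s.
With the tool pointing down it reaches from about 0.275 to 0.825 m from the base axis. Payload 4.9 kg.
Tool frame: the origin (TCP) lies at the very end of the fingers, on their centre line; the grasp point (between the pads) lies manip.pinch_z behind it (manip.pinch_z is the distance from the TCP to the grasp point, in m); z points along the fingers, y is the line along which they close (so a half turn about z gives the same grasp; the last joint's range is limited). The gripper opens to 85 mm and grips with 20 to 120 N. Pads are 22 mm wide; open, the fingers measure 114 mm over their backs; the gripper's body (76 mm by 85 mm) begins 54 mm behind the grasp point. The pads swing forward as they close: fully open they stand 13 mm farther back than shut.
Start: joints at [-1.272, 0.326, -0.193, 1.052, 0, 1.437], TCP at [0.231, -0.499, 0.231] pointing down, gripper open.
Joint ranges: [-2.65, 2.65], [-0.97, 1.79], [-1.3, 1.35], [-1.93, 2.1], [-1.47, 1.37], [-3.14, 3.14]. Speed limits (rad/s): [2.57, 2.57, 3.14, 3.14, 3.14, 3.14].

## Interface

Orientations are given as a unit quaternion [x, y, z, w].
In Python, from cell import manip gives the robot as it stands.
- The arm moves only by the tool send_rows, never from a script. Its argument "increments" is a list of rows, each a list of 5 numbers: the gripper command: -1 is shut, 1 is fully open, values between are in proportion, then the shift along the world's x, y, z in mm, then the turn about the world's z in degrees. A call has 1 to 8 rows; each row is the pose to reach, as a shift and turn from the pose commanded when the call began; what a row does not reach only later rows make up. A row lasts 1/8 s, in which the tool goes at most 62.5 mm and 10.7 degrees, less where a joint would pass 70% of its speed; a pose out of reach is approached as far as the arm can. A call with a gripper value outside its range is refused whole. The fingers move at their own pace and stop on an object; "newtons" is the grip in N (left out, the last holds). Time passes only in rows, so rows that repeat a pose let the fingers close. It gives the time, the measured TCP pose, the force, the opening and the grip force at its end, in the units of the state.
- manip.get_state(): the state, without advancing time (a new reading comes with each control period).
- manip.read_camera(name): name is "side" or "top"; returns a dict with "frame" (384x512x3 uint8, red, green, blue), "intrinsics" (3x3 intrinsics, pixels), "distortion" ([k1, k2, p1, p2, k3] as OpenCV has them; the pictures are not rectified), "T" (4x4, takes a point from camera to world coordinates). Camera axes: x right, y up, looking along -z (the intrinsics and any distortion apply to the point x, -y, -z); pixel columns grow to the right and rows downward; lengths in m; the calibration is good to about 2 mm. A picture is of the moment at which its call begins. There is no depth.
- manip.sign_off(): hands the job in; it is judged then, once.
The state is a dict: "time_s": time; "qpos": joint angles; "joint_velocities": joint speeds; "joint_torque": joint torques, N m; "position": TCP position; "eef_rot": TCP orientation; "wrist_force": force on the tool from outside, world axes, zero at the start; "moment": the same for the moment, N m; "finger_gap": finger opening in m; "finger_force": force on a finger pad.
Only numpy, scipy, OpenCV 4.12 (cv2) and the standard library are available. Lean on these libraries where they do the work, as an engineer would, in place of code of your own. Each camera call takes 0.05 s, during which the arm holds its last target. There are 200 camera calls.

## Working session

There is one attempt and no reset: what is moved stays moved. The work goes in short steps, Python scripts to look and compute and a tool call to move; the robot and the scene stay as the last step left them, time stands still between calls to the robot, and variables do not carry over. Pictures are saved under pics/ and viewed, at most 10 in all, crops included, and the job is handed in when it is done.

Besides the shell and the picture viewer there is one more tool, called after "Call:" as name([rows], argument=value, ...), one row to a line, values as JSON. send_rows: Moves the arm, as the interface text tells. Its arguments: {"type":"object","properties":{"increments":{"type":"array"},"newtons":{"type":"number"}},"required":["increments"]}

```bash
mkdir -p pics; ls; python3 - <<'E'
from cell import manip
import cv2,numpy as np
for n in("top","side"):
    c=manip.read_camera(n); cv2.imwrite(f"pics/{n}0.png",cv2.resize(c["frame"][:,:,::-1],(800,600),interpolation=cv2.INTER_CUBIC))
    print(n,c["intrinsics"],c["distortion"],c["T"])
print(manip.pinch_z,manip.get_state())
E
```

```text
pics
top [[432.33268449   0.         253.35258729]
 [  0.         432.33268449 189.15847648]
 [  0.           0.           1.        ]] [-0.09988175  0.          0.          0.          0.        ] [[-0.02487721  0.99411834 -0.1054033   0.46836951]
 [-0.99965846 -0.02558206 -0.00534021  0.09125822]
 [-0.00800523  0.10523445  0.99441522  1.03789277]
 [ 0.          0.          0.          1.        ]]
side [[350.90326931   0.         258.10191927]
 [  0.         350.90326931 195.28669891]
 [  0.           0.           1.        ]] [0.01219211 0.         0.         0.         0.        ] [[-0.98966506  0.0715555  -0.12426937  0.44050246]
 [-0.14338187 -0.5068942   0.84999994  0.83119574]
 [-0.00216925  0.85903322  0.51191525  0.54931664]
 [ 0.          0.          0.          1.        ]]
0.0187 {'time_s': 0.1, 'qpos': array([-1.27220102e+00,  3.26846048e-01, -1.93483123e-01,  1.05200021e+00,
       -1.74847291e-05,  1.43658915e+00]), 'joint_velocities': array([-0.00026458, -0.00264847,  0.00264005,  0.00043624, -0.00137001,
       -0.00015677]), 'joint_torque': array([ 1.52110053e-03, -4.44238436e+01,  2.63039285e+01,  7.85420823e-03,
       -8.37658263e-05, -4.43359951e-06]), 'position': array([ 0.23052682, -0.49878472,  0.23059334]), 'eef_rot': array([ 9.76676195e-01,  2.14716144e-01, -7.16458023e-05, -7.63220253e-04]), 'wrist_force': array([ 0.22278642, -0.7264248 ,  0.173067  ]), 'moment': array([0.00177767, 0.04180895, 0.00984708]), 'finger_force': 0.0, 'finger_gap': 0.08561315587273231}
```

View pics/top0.png

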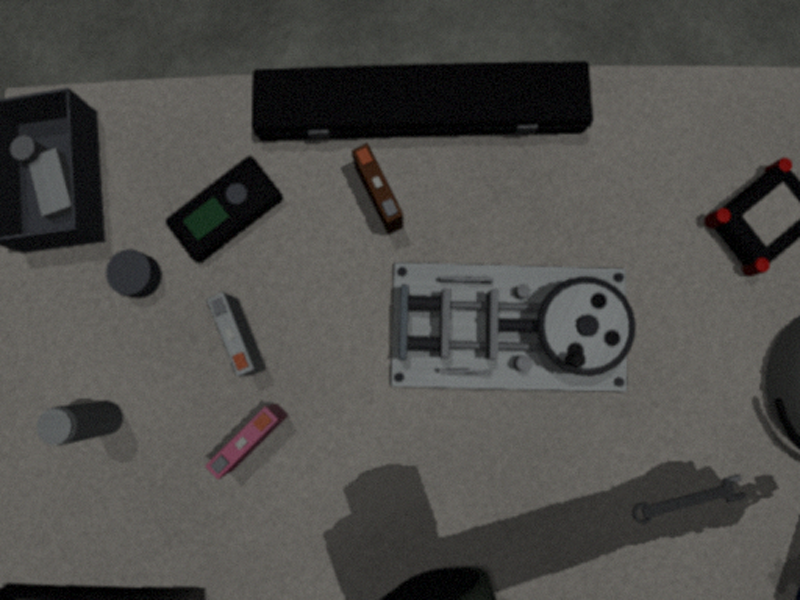

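View pics/side0.png

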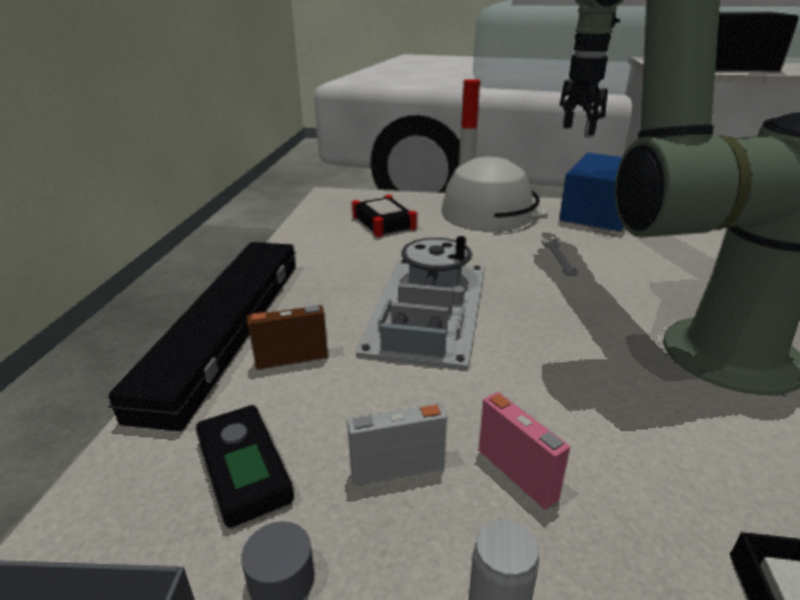

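The top view shows the silver cell at (232,335) and the brown and pink look-alikes at (378,188) and (245,440). In the frame, the stop is at (404,322), the wheel at (588,325) and the handle at (575,355). I'll enlarge the cell and the frame.

```bash
cat > h.py <<'E'
import numpy as np,cv2
from cell import manip
def shot(n,k=4):
    cs=[manip.read_camera(n) for _ in range(k)]
    c=dict(cs[-1]); c["frame"]=np.mean([x["frame"] for x in cs],0).astype(np.uint8); return c
def crop(c,x0,y0,x1,y1,s,gain=1.8):
    f=np.clip(c["frame"][y0:y1,x0:x1,::-1]*gain,0,255).astype(np.uint8)
    f=cv2.resize(f,None,fx=s,fy=s,interpolation=cv2.INTER_CUBIC)
    for x in range(-(-x0//10)*10,x1,10):
        cv2.line(f,(int((x-x0+.5)*s),0),(int((x-x0+.5)*s),5),(0,255,255),1)
        if x%20==0: cv2.putText(f,str(x),(int((x-x0)*s),15),0,.35,(0,255,255))
    for y in range(-(-y0//10)*10,y1,10):
        cv2.line(f,(0,int((y-y0+.5)*s)),(5,int((y-y0+.5)*s)),(0,255,255),1)
        if y%20==0: cv2.putText(f,str(y),(6,int((y-y0)*s)),0,.35,(0,255,255))
    return f
def ray(c,uv):
    p=cv2.undistortPoints(np.array(uv,float).reshape(-1,1,2),c["intrinsics"],np.array(c["distortion"])).reshape(-1,2)
    d=np.c_[p[:,0],-p[:,1],-np.ones(len(p))]@c["T"][:3,:3].T
    return c["T"][:3,3],d
def onz(c,uv,z):
    o,d=ray(c,uv); z=np.broadcast_to(z,len(d)); return o+d*((z-o[2])/d[:,2])[:,None]
def proj(c,P):
    q=(np.atleast_2d(P)-c["T"][:3,3])@c["T"][:3,:3]; q=q*[1,-1,-1]
    return cv2.projectPoints(q.astype(float),np.zeros(3),np.zeros(3),c["intrinsics"],np.array(c["distortion"]))[0].reshape(-1,2)
E
python3 - <<'E'
from h import *
c=shot("top"); 
a=crop(c,244,160,410,256,4.75); cv2.imwrite("pics/f1.png",a)
a=crop(c,126,180,171,245,8); b=crop(shot("side"),215,245,295,315,6); 
k=np.zeros((max(a.shape[0],b.shape[0]),a.shape[1],3),np.uint8);k[:a.shape[0]]=a
k2=np.zeros((k.shape[0],420,3),np.uint8);k2[:420]=b[:420,:420]
cv2.imwrite("pics/c1.png",np.hstack([k,k2])[:600,:800])
E
```

```text
(no output)
```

View pics/f1.png

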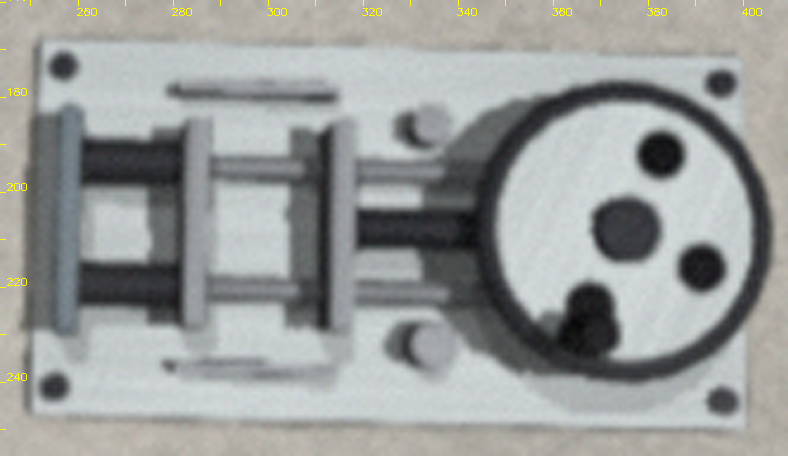

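View pics/c1.png

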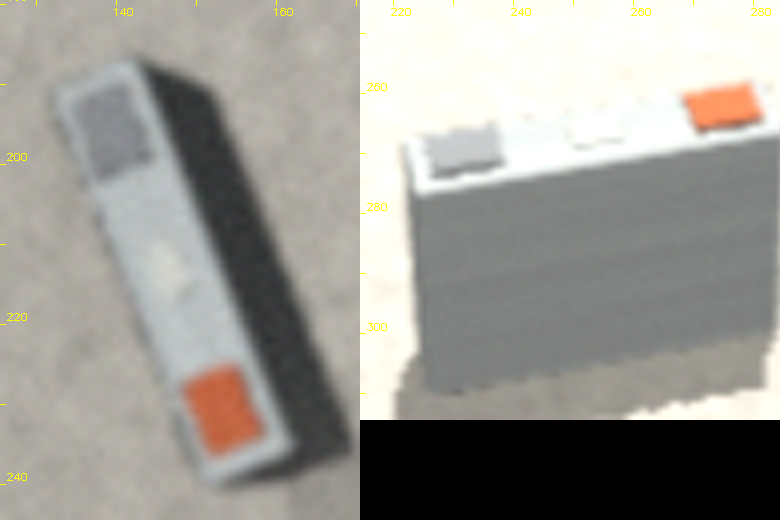

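The frame crop shows the base corners at crop px (40,40), (738,58), (746,430) and (28,412). The hub cap is at (627,229), the handle top at about (590,335), the plate top at (340,220) and the stop top at (197,220). In the cell crop, the top corners are (60,102), (133,60), (297,445) and (215,487).

```bash
python3 - <<'E'
from h import *
from scipy.optimize import least_squares
c=shot("top",1)
F=lambda a:np.array(a)/4.75+[244,160]-.5
C=lambda a:np.array(a)/8+[126,180]-.5
base=onz(c,F([[40,40],[738,58],[746,430],[28,412]]),.012); print(base.round(4))
# bay: x ~ +y world ; corners in bay frame (-y is image up)
mod=np.array([[180,-95],[-180,-95],[-180,95],[180,95]])/1e3
def T(p,m): s,k=np.sin(p[2]),np.cos(p[2]); return p[:2]+m@np.array([[k,s],[-s,k]])
def fit(m,P,g): r=least_squares(lambda p:(T(p,m)-P[:,:2]).ravel(),g); return r.x,r.fun
p,res=fit(mod,base,[.47,0,1.57]); print("bay",p,np.degrees(p[2]),(res*1e3).round(1))
s,k=np.sin(p[2]),np.cos(p[2])
inv=lambda P:((P[:,:2]-p[:2])@np.array([[k,-s],[s,k]])*1e3).round(1)
print("hub bay",inv(onz(c,F([[627,229]]),.084)),"handle top bay",inv(onz(c,F([[590,335]]),.122)))
print("stop/plate tops edges",inv(onz(c,F([[182,220],[210,220],[328,225],[355,225]]),.067)))
print("moving end stop? far plate",inv(onz(c,F([[55,215],[82,215]]),.067)))
print("lips inner",inv(onz(c,F([[250,92],[250,360]]),.034)))
P=onz(c,C([[60,102],[133,60],[297,445],[215,487]]),.091)
m=np.array([[13.5,-60],[-13.5,-60],[-13.5,60],[13.5,60]])/1e3
q,res=fit(m,P,[*P[:,:2].mean(0),2.]);print("cell",q,np.degrees(q[2]),(res*1e3).round(1))
hub=T(p,np.array([[-.165,0]]))[0]; print("hub",hub, "bay x dir",[k,s])
sd=shot("side",1)
for x in ([-13.5,-60],[13.5,-60],[13.5,60],[-13.5,60]):
    xy=T(q,np.array([x])/1e3)[0]; print(x,proj(sd,[*xy,.091]).round(1))
for a in(0,.1,.2,.3,.4,.5,.6):
    h=T(p,np.array([[-165+55*np.sin(a),55*np.cos(a)]])/1e3)[0]
    print(a,h.round(4),((proj(c,[[*h,.122],[*h,.077]])+.5-[244,160])*4.75).round(0).tolist(),proj(sd,[[*h,.122],[*h,.077]]).round(1).tolist())
E
```

```text
[[ 0.6284  0.0989  0.012 ]
 [ 0.6105 -0.2561  0.012 ]
 [ 0.4226 -0.2495  0.012 ]
 [ 0.4421  0.1095  0.012 ]]
bay [ 0.52590012 -0.07429702  1.51987993] 87.08270546677362 [ 1.5  1.7  1.1 -2.8 -0.8  0.2 -1.9  0.8]
hub bay [[-99.7  -0.2]] handle top bay [[-72.6  50.2]]
stop/plate tops edges [[ 1.079e+02 -6.000e-01]
 [ 9.460e+01 -9.000e-01]
 [ 3.860e+01  1.000e-01]
 [ 2.580e+01 -2.000e-01]]
moving end stop? far plate [[168.1  -1.4]
 [155.3  -1.8]]
lips inner [[ 73.7 -66.9]
 [ 71.5  64.6]]
cell [0.52064268 0.33148856 1.96713884] 112.70875325758446 [ 2.1  3.1  1.3 -1.2 -2.  -2.  -1.4  0.1]
hub [ 0.51750254 -0.23908318] bay x dir [np.float64(0.05089439775712382), np.float64(0.9987040403828051)]
[-13.5, -60] [[222.3 266.7]]
[13.5, -60] [[224.7 276.5]]
[13.5, 60] [[286.8 265.2]]
[-13.5, 60] [[282.4 256.1]]
0 [ 0.4626 -0.2363] [[793.0, 350.0], [759.0, 350.0]] [[299.2, 140.7], [298.4, 153.6]]
0.1 [ 0.4631 -0.2308] [[781.0, 349.0], [748.0, 349.0]] [[298.9, 141.3], [298.2, 154.2]]
0.2 [ 0.4642 -0.2254] [[769.0, 347.0], [737.0, 347.0]] [[298.5, 141.9], [297.7, 154.9]]
0.3 [ 0.4659 -0.2202] [[757.0, 344.0], [726.0, 344.0]] [[297.9, 142.5], [297.2, 155.5]]
0.4 [ 0.468  -0.2151] [[746.0, 339.0], [715.0, 340.0]] [[297.2, 143.1], [296.4, 156.1]]
0.5 [ 0.4706 -0.2103] [[735.0, 334.0], [704.0, 335.0]] [[296.3, 143.6], [295.5, 156.7]]
0.6 [ 0.4737 -0.2058] [[725.0, 327.0], [695.0, 328.0]] [[295.2, 144.1], [294.5, 157.2]]
```

Call:
send_rows([
  [1,17,49,0,10.5],
  [1,34,98,0,21],
  [1,51,147,0,31.5],
  [1,68,196,0,42],
  [1,85,245,0,52.5],
  [1,102,294,0,63],
  [1,119,343,0,73.5],
  [1,136,392,0,84],
], newtons=60)

```text
time_s: 1.6
position: [0.3672, -0.1058, 0.2317]
eef_rot: [0.58, 0.815, 0.0, 0.001]
wrist_force: [0.1, -0.5, 0.1]
finger_gap: 0.0855
finger_force: 0.0
```

Call:
send_rows([
  [1,17,49,0,10.5],
  [1,34,98,0,21],
  [1,51,147,0,31.5],
  [1,68,196,0,42],
  [1,85,245,0,52.5],
  [1,102,294,0,63],
  [1,119,343,0,73.5],
  [1,136,392,0,84],
])

```text
time_s: 2.6
position: [0.5031, 0.2865, 0.2314]
eef_rot: [-0.115, 0.993, -0.0, 0.0]
wrist_force: [1.0, -0.7, 0.9]
finger_gap: 0.0857
finger_force: 0.0
```

Call:
send_rows([
  [1,18,46,-30,9.9],
  [1,18,46,-60,9.9],
  [1,18,46,-90,9.9],
  [1,18,46,-90,9.9],
])

```text
time_s: 3.1
position: [0.5187, 0.3299, 0.1387]
eef_rot: [-0.197, 0.98, -0.001, -0.003]
wrist_force: [-1.0, -0.1, 0.1]
finger_gap: 0.0856
finger_force: 0.0
```

```bash
python3 - <<'E'
from h import *
a=crop(shot("top",2),110,160,190,260,5.5,2.2); b=crop(shot("side",2),205,190,285,290,5.5,1.2)
cv2.imwrite("pics/g1.png",np.hstack([a[:600,:400],b[:600,:400]])); s=manip.get_state(); print(s["position"],s["eef_rot"])
E
```

```text
[0.52178145 0.33105667 0.14306107] [-1.96649669e-01  9.80472832e-01  3.40462513e-04  1.34848524e-03]
```

View pics/g1.png

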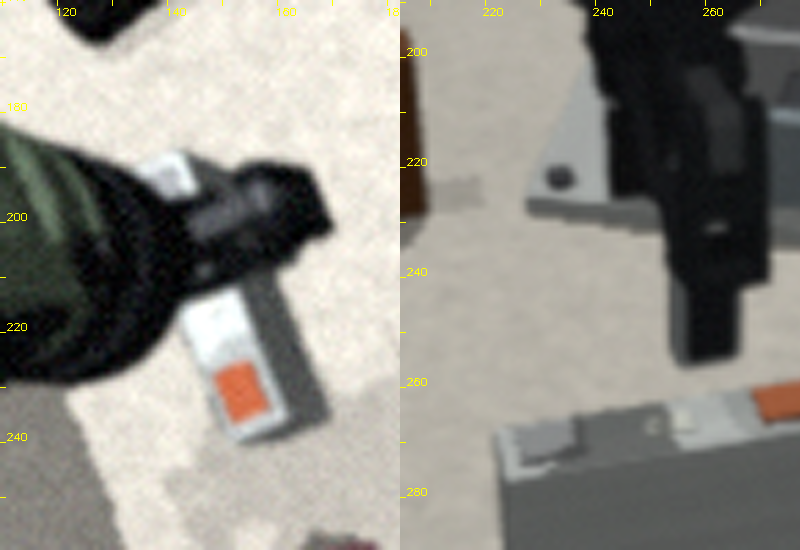

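The fingers straddle the cell near mid-length with matching yaw, so I'll descend and grip.

Call:
send_rows([
  [1,0,0,-30,0],
  [1,0,0,-60,0],
  [1,0,0,-83,0],
  [1,0,0,-83,0],
  [-1,0,0,-83,0],
  [-1,0,0,-83,0],
  [-1,0,0,-83,0],
  [-1,0,0,-83,0],
], newtons=70)

```text
time_s: 4.3
position: [0.5212, 0.3316, 0.0594]
eef_rot: [-0.197, 0.98, 0.001, 0.001]
wrist_force: [-1.9, 1.7, 5.2]
finger_gap: 0.0262
finger_force: 69.6
```

Call:
send_rows([
  [-1,0,0,0,0],
  [-1,0,0,0,0],
  [-1,0,0,0,0],
])

```text
time_s: 4.68
position: [0.5212, 0.3316, 0.0594]
eef_rot: [-0.197, 0.98, 0.001, 0.001]
wrist_force: [-1.0, 1.8, 5.2]
finger_gap: 0.026
finger_force: 69.7
```

Call:
send_rows([
  [-1,0,0,20,0],
  [-1,0,0,50,0],
  [-1,0,0,80,0],
  [-1,0,0,105,0],
  [-1,0,-20,115,-3],
  [-1,1,-50,115,-7],
  [-1,2,-90,115,-11],
  [-1,3,-130,115,-15],
])

```text
time_s: 5.68
position: [0.5222, 0.1982, 0.1718]
eef_rot: [-0.065, 0.998, -0.001, -0.001]
wrist_force: [0.1, -0.7, -5.1]
finger_gap: 0.0262
finger_force: 69.3
```

Call:
send_rows([
  [-1,1,-40,0,-3],
  [-1,3,-80,0,-6],
  [-1,4,-120,0,-9],
  [-1,5,-150,0,-10.6],
  [-1,6,-175,0,-10.6],
  [-1,6,-192,0,-10.6],
  [-1,6,-202,0,-10.6],
  [-1,6,-202,0,-10.6],
])

```text
time_s: 6.68
position: [0.5294, -0.0016, 0.173]
eef_rot: [0.026, 1.0, 0.0, -0.0]
wrist_force: [-0.3, 0.5, -4.4]
finger_gap: 0.0258
finger_force: 69.3
```

```bash
python3 - <<'E'
from h import *
a=crop(shot("top",2),235,150,345,260,4,2); b=crop(shot("side",2),220,110,320,240,4,1.6)
k=np.zeros((520,840,3),np.uint8);k[:a.shape[0],:440]=a;k[:,440:]=b; cv2.imwrite("pics/g2.png",k[:,:800]); s=manip.get_state(); print(s["position"],s["eef_rot"],s["wrist_force"],s["moment"])
E
```

```text
[ 5.29583189e-01 -5.02020340e-04  1.73233719e-01] [ 2.47688856e-02  9.99693188e-01  1.49193340e-04 -9.67721833e-05] [ 0.09343845  0.34955804 -3.6889723 ] [-0.06097147  0.00131544 -0.02337028]
```

View pics/g2.png

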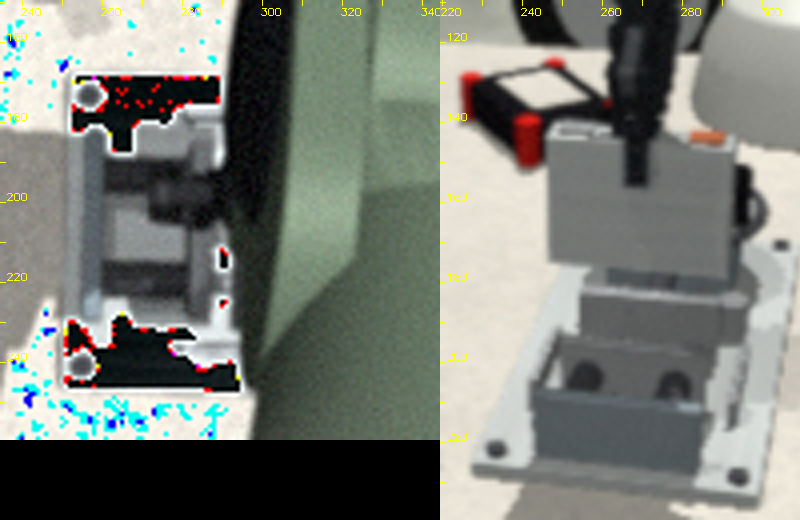

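```bash
cat >> h.py <<'E'
u=np.array([.0509,.9987,0]);v=np.array([-.9987,.0509,0]);B=np.array([.5294,-.0091,.012])
def onx(c,uv,x):
    o,d=ray(c,uv); t=(x-(o-B)@u)/(d@u); P=o+d*t[:,None]-B; return np.c_[P@u,P@v,P[:,2]].round(4)
E
python3 - <<'E'
from h import *
c=shot("side",1)
print(onx(c,[[247,175],[291.5,178.8],[246.5,143.8],[293.3,147]],.008+.0135))
L=lambda x,y,z:B+x*u+y*v+[0,0,z]
for n in("side","top"): print(n,proj(shot(n,1),[L(.108-.065,-.05,.055),L(.03,-.05,.055),L(.03,.05,.055),L(-.07,-.055,.03),L(0,-.066,.022),L(0,.066,.022),B+u*.115+v*.095,B+u*.115-v*.095]).round(1))
E
```

```text
[[ 0.0215 -0.0601  0.1031]
 [ 0.0215  0.0593  0.1036]
 [ 0.0215 -0.0598  0.1925]
 [ 0.0215  0.0596  0.1933]]
side [[249.2 194.8]
 [250.3 192.4]
 [286.8 196. ]
 [255.8 182.9]
 [247.2 196.7]
 [293.4 201.3]
 [299.5 233.4]
 [226.9 225. ]]
top [[282.1 183.9]
 [287.8 184.1]
 [287.  228.4]
 [330.  184.3]
 [299.7 179.2]
 [298.8 235.9]
 [248.9 247. ]
 [251.1 167.2]]
```

The cell sits centred in y (-60 to +59.4 mm), and its bottom is 103 mm above the bay floor. Lowering it.

Call:
send_rows([
  [-1,0,0,-30,0],
  [-1,0,0,-60,0],
  [-1,0,0,-80,0],
  [-1,0,0,-92,0],
  [-1,0,0,-98,0],
  [-1,0,0,-101,0],
  [-1,0,0,-101,0],
])

```text
time_s: 7.9
position: [0.5301, -0.0013, 0.0727]
eef_rot: [0.025, 1.0, -0.0, 0.0]
wrist_force: [-0.3, 0.3, -5.5]
finger_gap: 0.0257
finger_force: 69.3
```

Call:
send_rows([
  [-1,0,0,-1,0],
  [-1,0,0,-2,0],
  [-1,0,0,-2,0],
])

```text
time_s: 8.28
position: [0.5302, -0.0013, 0.0714]
eef_rot: [0.025, 1.0, -0.0, 0.001]
wrist_force: [-1.9, 0.7, 5.5]
finger_gap: 0.026
finger_force: 70.4
```

It's on the floor, so I'll release and go up.

Call:
send_rows([
  [0.1,0,0,0,0],
  [0.1,0,0,0,0],
  [0.1,0,0,0,0],
  [0.1,0,0,20,0],
  [0.1,0,0,60,0],
  [0.1,0,0,110,0],
  [0.1,0,0,130,0],
])

```text
time_s: 9.15
position: [0.5312, -0.0015, 0.2033]
eef_rot: [0.025, 1.0, -0.0, 0.002]
wrist_force: [0.1, -0.0, -0.6]
finger_gap: 0.0468
finger_force: 0.0
```

Call:
send_rows([
  [0.1,-15,-40,0,0],
  [0.1,-30,-80,0,0],
  [0.1,-45,-120,0,0],
  [0.1,-58,-143,0,0],
  [0.1,-58,-143,0,0],
  [0.1,-58,-143,0,0],
])

```text
time_s: 9.9
position: [0.4719, -0.144, 0.2003]
eef_rot: [0.025, 1.0, 0.0, 0.0]
wrist_force: [0.3, -0.2, -0.2]
finger_gap: 0.0471
finger_force: 0.0
```

```bash
python3 - <<'E'
from h import *
a=crop(shot("top",2),235,150,385,260,2.6,1.6); b=crop(shot("side",2),220,110,320,240,4,1.3)
k=np.zeros((520,790,3),np.uint8);k[:a.shape[0],:390]=a;k[:,390:]=b; cv2.imwrite("pics/g3.png",k); s=manip.get_state(); print(s["position"],s["eef_rot"],s["finger_gap"],s["wrist_force"])
E
```

```text
[ 0.47205525 -0.14352033  0.20025952] [2.45685990e-02 9.99698144e-01 6.10010383e-05 4.20688679e-05] 0.04682015899937885 [-0.3436807  -0.4641815   0.71212161]
```

View pics/g3.png

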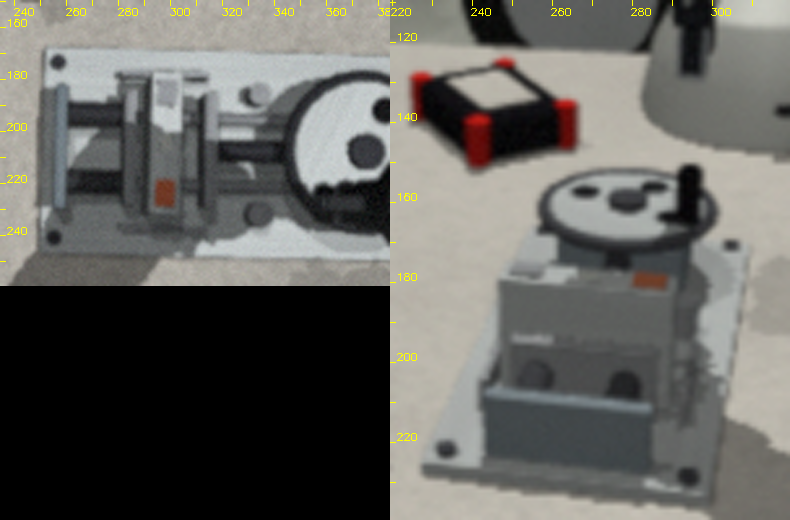

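```bash
python3 - <<'E'
from h import *
c=shot("side",1);t=shot("top",1)
for a in(.3,.4,.5,.6,.7):
    h=B-.165*u+.055*(np.sin(a)*u+np.cos(a)*v); h[2]=.122; g=h.copy();g[2]=.077
    print(a,h.round(4),proj(c,[h,g]).round(1).tolist(),((proj(t,[h,g])+.5-[244,160])*4.75).round(0).tolist())
E
```

```text
0.3 [ 0.4694 -0.155   0.122 ] [[295.8, 150.6], [295.0, 164.1]] [[614.0, 340.0], [589.0, 341.0]]
0.4 [ 0.4715 -0.1499  0.122 ] [[295.0, 151.3], [294.2, 164.8]] [[603.0, 336.0], [578.0, 337.0]]
0.5 [ 0.4741 -0.1451  0.122 ] [[294.0, 151.9], [293.2, 165.4]] [[592.0, 330.0], [567.0, 332.0]]
0.6 [ 0.4772 -0.1406  0.122 ] [[292.9, 152.4], [292.1, 166.0]] [[581.0, 324.0], [557.0, 325.0]]
0.7 [ 0.4808 -0.1364  0.122 ] [[291.6, 152.9], [290.9, 166.5]] [[572.0, 316.0], [548.0, 318.0]]
```

Call:
send_rows([
  [0.1,2,-2,-40,0],
  [0.1,2,-2,-80,0],
  [0.1,2,-2,-113,0],
  [0.1,2,-2,-113,0],
  [-1,2,-2,-113,0],
  [-1,2,-2,-113,0],
  [-1,2,-2,-113,0],
  [-1,2,-2,-113,0],
], newtons=50)

```text
time_s: 11.2
position: [0.475, -0.1483, 0.0891]
eef_rot: [0.026, 1.0, -0.002, 0.001]
wrist_force: [-0.5, -5.0, 0.4]
finger_gap: 0.0182
finger_force: 48.9
```

```bash
python3 - <<'E'
from h import *
s=manip.get_state(); print(s["position"],s["finger_gap"],s["wrist_force"],s["finger_force"])
H=B-.165*u; p=s["position"]-H; print("r,ang",np.hypot(p@u,p@v),np.arctan2(p@u,p@v),H)
p0=s["position"]; a0=.5
for a in np.arange(.5,5.2,.15):
    d=.055*((np.sin(a)-np.sin(a0))*u+(np.cos(a)-np.cos(a0))*v)*1e3; print(round(a,2),d[:2].round(1), end=" ")
E
```

```text
[ 0.47499293 -0.14834905  0.08911911] 0.018241359425559513 [-0.51223087 -5.03961627  0.39093571] 48.90864500775933
r,ang 0.05262012461442505 0.4557798515384249 [ 0.5210015 -0.1738855  0.012    ]
0.5 [0. 0.] 0.65 [4.8 6.7] 0.8 [10.6 12.6] 0.95 [17.2 17.5] 1.1 [24.4 21.4] 1.25 [32.2 24.2] 1.4 [40.3 25.8] 1.55 [48.5 26.2] 1.7 [56.7 25.3] 1.85 [64.7 23.2] 2.0 [72.3 20. ] 2.15 [79.3 15.6] 2.3 [85.5 10.3] 2.45 [91.   4.1] 2.6 [95.4 -2.9] 2.75 [ 98.7 -10.4] 2.9 [100.9 -18.4] 3.05 [101.8 -26.6] 3.2 [101.5 -34.8] 3.35 [100.  -42.9] 3.5 [ 97.3 -50.7] 3.65 [ 93.5 -58. ] 3.8 [ 88.6 -64.6] 3.95 [ 82.8 -70.4] 4.1 [ 76.1 -75.3] 4.25 [ 68.9 -79.2] 4.4 [ 61.1 -81.9] 4.55 [ 53.  -83.4] 4.7 [ 44.7 -83.7] 4.85 [ 36.6 -82.8] 5.0 [ 28.6 -80.7] 5.15 [ 21.  -77.4]
```

Call:
send_rows([
  [-1,4.8,6.7,0,0],
  [-1,10.6,12.6,0,0],
  [-1,17.2,17.5,0,0],
  [-1,24.4,21.4,0,0],
  [-1,32.2,24.2,0,0],
  [-1,40.3,25.8,0,0],
])

```text
time_s: 11.95
position: [0.5116, -0.1212, 0.0889]
eef_rot: [0.026, 1.0, -0.001, -0.002]
wrist_force: [-10.8, -2.6, 11.7]
finger_gap: 0.0183
finger_force: 50.1
```

```bash
cat >> h.py <<'E'
H=B-.165*u
def wh(pr=1):
    s=manip.get_state(); p=s["position"]-H; a=np.arctan2(p@u,p@v)%(2*np.pi); f=s["wrist_force"]
    er=np.sin(a)*u+np.cos(a)*v; et=np.cos(a)*u-np.sin(a)*v
    print("t",s["time_s"],"r",np.hypot(p@u,p@v).round(4),"ang",a.round(3),"resist",(-f@et).round(1),"radial",(f@er).round(1),"fz",f[2].round(1),"gap",s["finger_gap"].round(4),s["position"].round(4))
E
python3 -c "
from h import *
wh()"
```

```text
Traceback (most recent call last):
  File "h.py", line 32, in wh
    print("t",s["time_s"],"r",np.hypot(p@u,p@v).round(4),"ang",a.round(3),"resist",(-f@et).round(1),"radial",(f@er).round(1),"fz",f[2].round(1),"gap",s["finger_gap"].round(4),s["position"].round(4))
                                                                                                                                                      ^^^^^^^^^^^^^^^^^^^^^
AttributeError: 'float' object has no attribute 'round'
```

Call:
send_rows([
  [-1,8.2,0.4,1,0],
  [-1,16.4,-0.5,1,0],
  [-1,24.4,-2.6,1,0],
  [-1,32.0,-5.8,1,0],
  [-1,39.0,-10.2,1,0],
  [-1,45.2,-15.5,1,0],
  [-1,50.7,-21.7,1,0],
  [-1,55.1,-28.7,1,0],
])

```text
time_s: 12.95
position: [0.5686, -0.1443, 0.0891]
eef_rot: [0.024, 1.0, 0.005, -0.0]
wrist_force: [-1.3, 13.3, 2.5]
finger_gap: 0.0185
finger_force: 49.6
```

```bash
sed -i 's/s\["finger_gap"\].round(4)/round(s["finger_gap"],4)/' h.py
python3 -c "
from h import *
wh()"
```

```text
t 12.95 r 0.056 ang 2.534 resist 12.0 radial 6.0 fz 2.5 gap 0.0185 [ 0.5686 -0.1443  0.0891]
```

Call:
send_rows([
  [-1,3.3,-7.5,0,0],
  [-1,5.5,-15.5,0,0],
  [-1,6.4,-23.7,0,0],
  [-1,6.1,-31.9,0,0],
  [-1,4.6,-40.0,0,0],
  [-1,1.9,-47.8,0,0],
])

```text
time_s: 13.7
position: [0.5747, -0.1936, 0.0893]
eef_rot: [0.024, 1.0, 0.004, 0.004]
wrist_force: [9.1, 9.3, -7.4]
finger_gap: 0.0184
finger_force: 48.9
```

```bash
python3 -c "
from h import *
wh()
for a in np.arange(3.5,5.3,.1):
    d=.055*((np.sin(a)-np.sin(3.5))*u+(np.cos(a)-np.cos(3.5))*v)*1e3; print(round(a,2),d[:2].round(1), end=' ')"
```

```text
t 13.7 r 0.0572 ang 3.442 resist 11.8 radial 5.3 fz -7.4 gap 0.0184 [ 0.5747 -0.1936  0.0893]
3.5 [0. 0.] 3.6 [-2.4 -4.9] 3.7 [-5.4 -9.6] 3.8 [ -8.7 -13.9] 3.9 [-12.5 -17.9] 4.0 [-16.7 -21.5] 4.1 [-21.2 -24.7] 4.2 [-26.  -27.4] 4.3 [-31.  -29.6] 4.4 [-36.2 -31.2] 4.5 [-41.6 -32.4] 4.6 [-47.1 -33. ] 4.7 [-52.6 -33.1] 4.8 [-58.1 -32.6] 4.9 [-63.5 -31.6] 5.0 [-68.7 -30. ] 5.1 [-73.8 -27.9] 5.2 [-78.7 -25.3]
```

Still at the running force. From here I'll take smaller steps and read the force after each.

Call:
send_rows([
  [-1,-2.4,-4.9,0,0],
  [-1,-5.4,-9.6,0,0],
  [-1,-8.7,-13.9,0,0],
])

```text
time_s: 14.08
position: [0.5665, -0.2085, 0.0893]
eef_rot: [0.024, 1.0, 0.003, 0.004]
wrist_force: [11.3, 6.7, -9.9]
finger_gap: 0.0186
finger_force: 49.0
```

```bash
python3 -c "
from h import *
wh()"
```

```text
t 14.075 r 0.0572 ang 3.741 resist 12.2 radial 4.9 fz -9.9 gap 0.0186 [ 0.5665 -0.2085  0.0893]
```

Call:
send_rows([
  [-1,-3.8,-4.0,0,0],
  [-1,-8.0,-7.6,0,0],
])

```text
time_s: 14.32
position: [0.5587, -0.2168, 0.0893]
eef_rot: [0.024, 1.0, 0.002, 0.005]
wrist_force: [10.9, 4.5, -9.9]
finger_gap: 0.0182
finger_force: 49.0
```

```bash
python3 -c "
from h import *
wh()"
```

```text
t 14.325 r 0.0571 ang 3.94 resist 11.2 radial 3.8 fz -9.9 gap 0.0182 [ 0.5587 -0.2168  0.0893]
```

Call:
send_rows([
  [-1,-4.5,-3.2,0,0],
  [-1,-9.3,-5.9,0,0],
])

```text
time_s: 14.58
position: [0.5494, -0.2232, 0.0893]
eef_rot: [0.024, 1.0, 0.002, 0.005]
wrist_force: [11.8, 3.0, -10.9]
finger_gap: 0.018
finger_force: 49.0
```

```bash
python3 -c "
from h import *
wh()"
```

```text
t 14.575 r 0.0569 ang 4.139 resist 11.7 radial 3.3 fz -10.9 gap 0.018 [ 0.5494 -0.2232  0.0893]
```

Call:
send_rows([
  [-1,-5.0,-2.2,0,0],
])

```text
time_s: 14.7
position: [0.5444, -0.2257, 0.0893]
eef_rot: [0.024, 1.0, 0.001, 0.005]
wrist_force: [11.1, 3.1, -10.8]
finger_gap: 0.0186
finger_force: 49.0
```

```bash
python3 -c "
from h import *
wh()"
```

```text
t 14.7 r 0.0568 ang 4.237 resist 11.4 radial 1.7 fz -10.8 gap 0.0186 [ 0.5444 -0.2257  0.0893]
```

Call:
send_rows([
  [-1,-5.2,-1.6,0,0],
])

```text
time_s: 14.82
position: [0.5394, -0.2275, 0.0893]
eef_rot: [0.024, 1.0, 0.001, 0.005]
wrist_force: [11.8, 1.6, -12.2]
finger_gap: 0.0183
finger_force: 49.0
```

```bash
python3 -c "
from h import *
wh()"
```

```text
t 14.825 r 0.0566 ang 4.331 resist 11.7 radial 2.3 fz -12.2 gap 0.0183 [ 0.5394 -0.2275  0.0893]
```

Call:
send_rows([
  [-1,-5.4,-1.2,0,0],
])

```text
time_s: 14.95
position: [0.5344, -0.2288, 0.0893]
eef_rot: [0.024, 1.0, 0.001, 0.005]
wrist_force: [13.9, 1.5, -13.0]
finger_gap: 0.0184
finger_force: 49.1
```

```bash
python3 - <<'E'
from h import *
wh()
a=crop(shot("top",2),235,150,385,260,2.6,1.6); b=crop(shot("side",2),220,110,320,240,4,1.3)
k=np.zeros((520,790,3),np.uint8);k[:a.shape[0],:390]=a;k[:,390:]=b; cv2.imwrite("pics/g4.png",k)
E
```

```text
t 14.95 r 0.0565 ang 4.422 resist 13.9 radial 1.8 fz -13.0 gap 0.0184 [ 0.5344 -0.2288  0.0893]
```

View pics/g4.png

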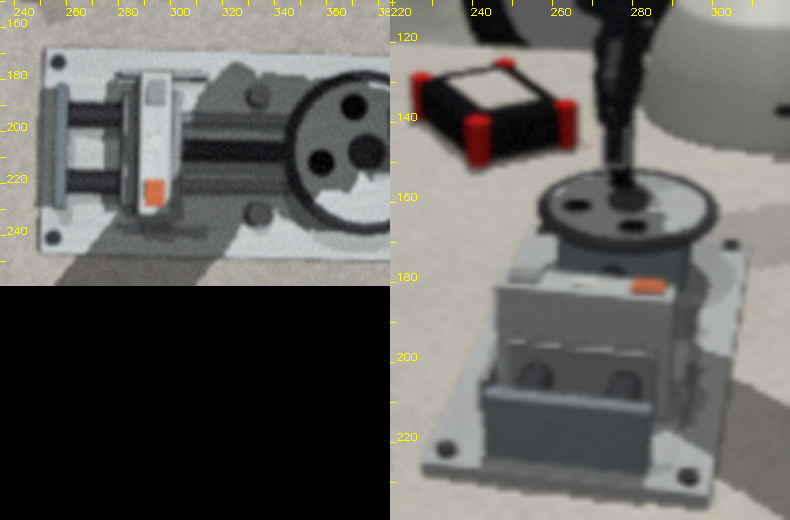

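The cell stands upright against the stop with the plate on it, and the resistance is starting to rise. I'll continue in small steps.

Call:
send_rows([
  [-1,-5.5,-0.6,0,0],
])

```text
time_s: 15.28
position: [0.5296, -0.2296, 0.0893]
eef_rot: [0.024, 1.0, 0.001, 0.006]
wrist_force: [15.8, 2.4, -14.2]
finger_gap: 0.0182
finger_force: 49.3
```

```bash
python3 -c "
from h import *
wh()"
```

```text
t 15.275 r 0.0563 ang 4.508 resist 15.9 radial 0.1 fz -14.2 gap 0.0182 [ 0.5296 -0.2296  0.0893]
```

Call:
send_rows([
  [-1,-4.0,-0.1,0,0],
])

```text
time_s: 15.4
position: [0.5258, -0.2299, 0.0894]
eef_rot: [0.024, 1.0, 0.001, 0.006]
wrist_force: [16.5, 2.4, -16.4]
finger_gap: 0.0182
finger_force: 49.1
```

```bash
python3 -c "
from h import *
wh()"
```

```text
t 15.4 r 0.0562 ang 4.575 resist 16.7 radial -1.0 fz -16.4 gap 0.0182 [ 0.5258 -0.2299  0.0894]
```

Call:
send_rows([
  [-1,-2.0,0,0,0],
])

```text
time_s: 15.52
position: [0.524, -0.23, 0.0894]
eef_rot: [0.024, 1.0, 0.001, 0.006]
wrist_force: [17.2, 0.1, -16.7]
finger_gap: 0.0185
finger_force: 49.2
```

```bash
python3 -c "
from h import *
wh()"
```

```text
t 15.525 r 0.0562 ang 4.608 resist 17.2 radial 0.9 fz -16.7 gap 0.0185 [ 0.524  -0.23    0.0894]
```

That is 17.2 N. I'll unload, release and rise.

Call:
send_rows([
  [-1,3,0,0,0],
  [-1,4,0,0,0],
  [0,4,0,0,0],
  [0,4,0,0,0],
  [0,4,0,0,0],
  [0,4,0,30,0],
  [0,4,0,80,0],
  [0,4,0,120,0],
])

```text
time_s: 16.52
position: [0.5219, -0.2303, 0.2102]
eef_rot: [0.025, 1.0, -0.0, 0.0]
wrist_force: [1.0, -1.0, -0.3]
finger_gap: 0.0425
finger_force: 0.0
```

Call:
send_rows([
  [0,-20,-50,20,0],
  [0,-40,-100,20,0],
  [0,-60,-130,20,0],
  [0,-60,-130,20,0],
  [0,-60,-130,20,0],
])

```text
time_s: 17.15
position: [0.4618, -0.3597, 0.2283]
eef_rot: [0.025, 1.0, 0.0, -0.0]
wrist_force: [0.2, -0.2, -0.7]
finger_gap: 0.0425
finger_force: 0.0
```

```bash
python3 - <<'E'
from h import *
wh()
a=crop(shot("top",2),235,150,385,260,2.6,1.6); b=crop(shot("side",2),220,110,320,240,4,1.3)
k=np.zeros((520,790,3),np.uint8);k[:a.shape[0],:390]=a;k[:,390:]=b; cv2.imwrite("pics/g5.png",k)
E
```

```text
t 17.15 r 0.195 ang 4.97 resist 0.2 radial 0.1 fz -0.7 gap 0.0425 [ 0.4618 -0.3597  0.2283]
```

View pics/g5.png

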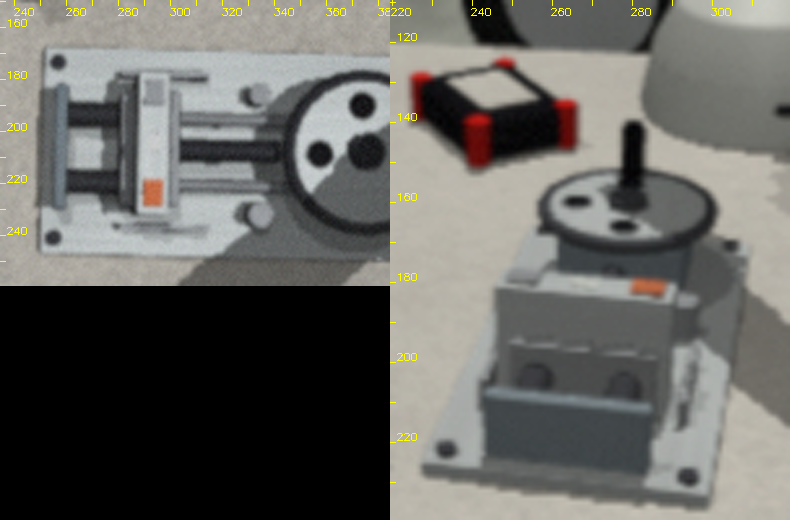

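The picture shows the cell upright and clamped between the plate and the stop, the sockets undisturbed and the gripper clear.

```bash
python3 -c "
from cell import manip
print(manip.sign_off())"
```

```text
the job is handed in; nothing more can be done
None
```

The cell stands upright and clamped in the bay; I wound the handwheel to 17.2 N at the handle, let go, moved the arm clear and handed the job in at about 17 s.

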